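# Send a laryngoscope handle under the UV-C lamp

### The arm

A 6-joint arm with a two-finger parallel gripper is mounted at the origin on a cart in front of the work surface, level with it; the furniture and walls round the work are solid. World frame = base frame: x ahead of the robot, y to its left, z up, the work surface at z = 0. Lengths are in mm, angles in rad, forces in N, time in s.
With the tool pointing down it reaches from about 300 to 775 mm from the base axis. Payload 14.6 kg.
Tool frame: the origin (TCP) lies midway between the tips of the shut fingers; the grasp point (between the pads) lies 19 mm behind it; z points along the fingers, y is the line along which they close (so a half turn about z gives the same grasp; the last joint's range is limited). The gripper opens to 85 mm and grips with 20 to 120 N. Pads are 22 mm wide; open, the fingers measure 114 mm over their backs; the gripper's body (76 mm by 85 mm) begins 54 mm behind the grasp point. The pads swing forward as they close: fully open they stand 13 mm farther back than shut.
Start: joints at [-1.326, 0.3, 1.521, -0, 1.321, -0.067], TCP at [168.718, -523.473, 231.281] pointing down, gripper open.
Joint ranges: [-3.03, 3.03], [-0.79, 2.21], [0.23, 2.52], [-1.04, 4.18], [0, 3.07], [-2.55, 2.55]. Speed limits (rad/s): [2.22, 2.22, 2.57, 3.14, 3.14, 3.14].

### API

Orientations are given as a unit quaternion [w, x, y, z].
In Python, from rig import bot, effector, read_camera gives the robot as it stands (bot), with the cameras as plain functions and the gripper (effector). Calls block until the motion is done:
- bot.move_to(position, orientation): joint-space move of the TCP to a pose.
- bot.servo_line(position, attitude=None, speed=150, until_force=None): straight line of the TCP; attitude=None keeps the orientation; speed is the mean speed in mm/s. With until_force (N) it stops when the force on the tool has changed by that much, and returns True; else False.
- bot.move_joints(angles): joint-space move.
- effector.move_gripper(opening, grip_force=None): finger opening in mm; grip_force is the grip in N (None keeps the last); returns when the fingers have stopped.
- bot.dwell(seconds).
- bot.ik(position, orientation): joint angles nearest the present ones, or None.
- bot.read_state(): the state.
- read_camera(name): name is "side" or "top" or "wrist"; returns a dict with "image" (400x640x3 uint8, blue, green, red), "fovy" (degrees; the focal length in pixels is half the picture's height over the tangent of half this angle, whatever the lens; pixels are square), "cx", "cy" (the principal point, pixels), "eye" and "attitude" of the camera in the world; the wrist camera has in their place "mount" (4x4, takes a point from camera to tool coordinates, whose origin is the TCP and whose axes are the flange's). Camera axes: x right, y down, z forward; pixel columns grow to the right and rows downward; lengths in mm; the calibration is good to about 2 mm. A picture is of the moment at which its call begins: read the wrist's pose just before it. There is no depth.
A pose or a line that the arm cannot do raises bot.MotionError and nothing moves.
- bot.finish_job(): hands the job in; it is judged then, once.
The state is a dict: "clock": time; "joint_positions": joint angles; "qvel": joint speeds; "effort": joint torques, N m; "ee_pos": TCP position; "tool_rot": TCP orientation; "ft_force": force on the tool from outside, world axes, zero at the start; "moment": the same for the moment, N m; "grip_width": finger opening in mm; "grip_force": force on a finger pad.
Only numpy, scipy, OpenCV 4.12 (cv2) and the standard library are available. Lean on these libraries where they do the work, as an engineer would, in place of code of your own. Each camera call takes 0.05 s, during which the arm holds its last target. There are 200 camera calls.

### The job

Disinfect the used laryngoscope handle on the UV-C lamp bench: first lay it lengthwise in the two saddles of the bench's carriage, which stands locked at the loading station on the left, and let it go there. Then pull the carriage's locking knob right out, slide the carriage to the right until it clicks into the next station, the one under the lamp hood, and push the knob fully home so that the carriage is locked there with the handle still lying in its saddles. Leave the other things on the worktop where they are.

Things in the scene. Friction and masses are not known exactly. Their poses are not given: they have to be found in the camera images.
- handle: Laryngoscope handle, a plain pale cylinder 30 mm in diameter and 130 mm long, about 0.24 kg, lying on the worktop in front of the lamp bench. Origin: middle of its length, on its underside (15 mm below its axis); its y axis runs along its length. It does not roll. Take it across its 30 mm, at mid-length.
- lamp_bench: UV-C lamp unit fixed to the worktop: aluminium base plate 410 mm long (y), 155 mm deep (x -75 to +80), top 16 mm high, with two rails along y, end stops and a white lamp hood over its middle. Origin: on the worktop under its middle; x points to the back, y to the left along the rails, z up. Stations along y: loading +130 mm (left), lamp 0 (under the hood), clean end -130 mm (not used here).
- hood_edge (a point): Middle of the hood's lower front edge (bench x -87 mm, 115 mm above the worktop). The hood spans y -62 to +62 mm; underside 112 mm, top 165 mm above the worktop; the front face slopes back to x -46 mm at the top; back at x +83. At the lamp station the knob stands under this edge, so there it can only be reached with the tool leaning back to the operator by about 35 degrees.
- carriage (a joint): Carriage travel to the right from the loading station, m: 0 loading (start), 0.130 lamp, 0.260 clean end. Aluminium plate 88 x 116 mm, top 48 mm above the worktop. A sprung ball in a notch at each station draws it in from 5 mm either side and takes 8 N to leave; between, it slides with 1 N and stays put. Knob home = locked (2 mm of play). Move it by its knob or push its plate.
- cradle (a point): Point on the carriage midway between its two grey U-shaped saddles, on the level of their floor (54 mm above the worktop, 6 mm above the plate); axes as the bench's. The saddles stand at y +40 and -40 mm, each 14 mm long, 38 mm wide inside, cheeks 26 mm high, flared at the top; between them there is room for fingertips. A handle lying properly has its origin here and its length along y.
- plunger (a joint): How far the locking knob is pulled out, m: 0 = fully home (locked), 0.012 = fully out (free). It snaps over the middle to either end (about 6 N) and stays there. Away from a station its pin meets the sloping, bored steel bar along the bench's front and the knob stops at 0.009: only at a station does it go home.
- knob (a point): Centre of the black fluted locking knob at the front of the carriage, at mid-length; 29 mm diameter, 26 mm long (13 either side of this point). Its z axis is the pull direction, leaning 35 degrees from vertical to the operator: (-0.574, 0, 0.819) in the bench's frame. Home, it is at bench x -80 mm, 70 mm above the worktop. Beside it fingertips have room to 22 mm below this point along the axis.
- bottle: Bystander: small clear bottle with a red cap, 42 mm across, 88 mm tall. Origin: centre of its underside.
- pen_torch: Bystander: pen torch, 128 mm long, 17 mm high. Origin: centre of its underside.
- swab_carton: Bystander: white and blue carton, 55 x 100 x 45 mm. Origin: centre of its underside.
- note_pad: Bystander: note pad, 100 x 68 x 12 mm. Origin: centre of its underside.
- tape: Bystander: white roll of surgical tape, 57 mm across, 25 mm high. Origin: centre of its underside.

How it is judged:
By the outcome, as a careful person would: the job done as asked, in the order asked, and still so for the second after the job is handed in, with the robot touching nothing.
It also fails if it takes over 54 s, if anything falls off the work surface, if the arm or the gripper's body presses on something with over 40 N, if the wrist force passes 120 N, or if a joint passes its speed limit or range.

## Working session

There is one attempt and no reset: what is moved stays moved. The work goes in short steps, each a Python script; the robot and the scene stay as the last script left them, time stands still between calls to the robot, and variables do not carry over. Pictures are saved under pics/ and viewed, at most 10 in all, crops included, and the job is handed in when it is done.

```bash
mkdir -p pics; ls
python3 - <<'E'
from rig import bot, effector, read_camera
import cv2,pickle
d={}
for n in("side","top"):
    c=read_camera(n); d[n]=c; cv2.imwrite(f"pics/{n}0.png",c["image"]); print(n,{k:v for k,v in c.items() if k!="image"})
pickle.dump(d,open("cams.pkl","wb"))
print(bot.read_state())
E
```

```text
pics
rig.py
side {'fovy': 51.713553694080645, 'cx': 323.9153985620413, 'cy': 199.3134356428049, 'eye': array([  106.60029443, -1136.36811221,   745.36824884]), 'attitude': array([-0.44972423,  0.8519445 , -0.2416612 ,  0.11635529])}
top {'fovy': 53.974366295643065, 'cx': 321.14137529718306, 'cy': 200.96432257633805, 'eye': array([ 412.01893064, -349.98945267, 1012.18146601]), 'attitude': array([-0.050888  ,  0.70567147, -0.70510192,  0.04763892])}
{'clock': 0.1, 'joint_positions': array([-1.32557978e+00,  3.00405410e-01,  1.52149450e+00,  7.66978642e-06,
        1.32069083e+00, -6.66237547e-02]), 'qvel': array([-0.00065701, -0.00179449, -0.00109292, -0.00026966,  0.00016225,
       -0.00102041]), 'effort': array([ 2.44679541e-03, -5.44368982e+01, -3.62365580e+01, -3.63473220e-06,
        3.04765148e-03, -1.81340436e-07]), 'ee_pos': array([ 168.6843696 , -523.28626642,  230.7939742 ]), 'tool_rot': array([-4.97386750e-04,  9.87869085e-01,  1.55288192e-01, -4.08033105e-05]), 'ft_force': array([0.50683796, 0.18745787, 0.14293182]), 'moment': array([0.03968564, 0.02904703, 0.0160773 ]), 'grip_force': 0.0, 'grip_width': 85.3689704077709}
```

View pics/top0.png

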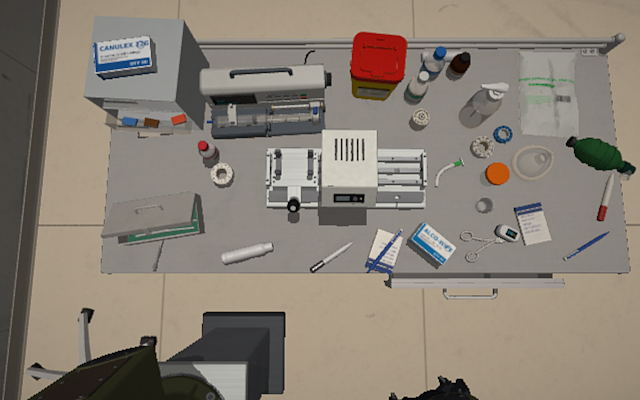

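View pics/side0.png

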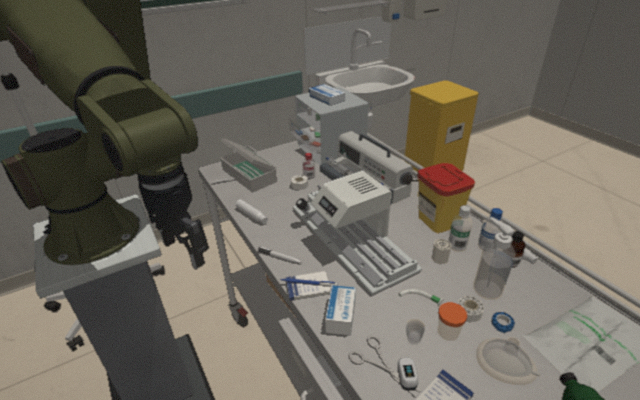

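The top view shows the bench centred near (347,178), the carriage at (293,178) with its knob at (293,206), and the handle near (246,253). The side view shows the arm clear of all of it. I'll enlarge the top view.

```bash
cat > h.py <<'E'
import numpy as np, pickle, cv2
from scipy.spatial.transform import Rotation as R
def rot(q): return R.from_quat([q[1],q[2],q[3],q[0]])
def quat(r):
    x,y,z,w=r.as_quat(); return [w,x,y,z]
def pix(c,u,v,z):
    "world point at height z on the ray of pixel (u,v) of a fixed camera"
    f=200/np.tan(np.radians(c["fovy"])/2)
    d=rot(c["attitude"]).apply([(u-c["cx"])/f,(v-c["cy"])/f,1]); e=np.array(c["eye"])
    return e+d*(z-e[2])/d[2]
def proj(c,p):
    f=200/np.tan(np.radians(c["fovy"])/2)
    q=rot(c["attitude"]).inv().apply(np.array(p)-c["eye"]); return c["cx"]+f*q[...,0]/q[...,2],c["cy"]+f*q[...,1]/q[...,2]
E
python3 - <<'E'
from h import *
c=pickle.load(open("cams.pkl","rb"))["top"]
i=c["image"]
cv2.imwrite("pics/crop1.png",cv2.resize(i[130:275,210:350+60],None,fx=4,fy=4,interpolation=cv2.INTER_CUBIC))
print(pix(c,293,206,75),pix(c,246,253,15),pix(c,347,180,16))
E
```

```text
[ 531.29460646 -277.89926094   75.        ] [ 419.51324894 -156.15970567   15.        ] [ 606.49379365 -411.97504426   16.        ]
```

View pics/crop1.png

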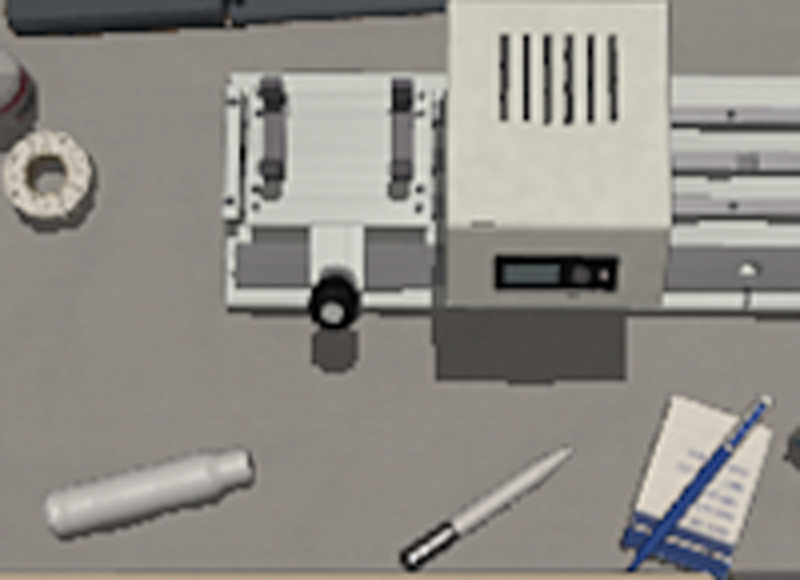

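The crop shows the base plate's left edge at crop x≈227 (rows 75–310). The knob's top is near (335,300), the saddles are at (272,135) and (402,135), and the handle runs from (50,515) to (252,465). Next I'll compute coarse poses and take a wrist view.

Run:
```python
from rig import bot, effector, read_camera
from h import *
c=pickle.load(open("cams.pkl","rb"))["top"]
P=lambda x,y,z:pix(c,210+(x-1.5)/4,130+(y-1.5)/4,z).round(1)
for n,a in dict(LF=(227,306,16),LB=(230,75,16),RF=(870,306,16),hFL=(447,308,115),hFR=(669,303,115),hTL=(448,226,165),hTR=(669,226,165),sL=(272,180,54),sR=(402,180,54),knob=(335,300,75),h1=(50,515,15),h2=(252,465,15)).items(): print(n,P(*a))
st=bot.read_state()
# wrist view: fingers closing along world x-ish, tool down
q=quat(R.from_euler('z',-np.pi/2)*R.from_euler('x',np.pi))
for p in ([500,-230,330],):
  for s in (1,-1):
    q=quat(R.from_euler('z',s*np.pi/2)*R.from_euler('x',np.pi)); print(s,bot.ik(p,q))
  q=quat(R.from_euler('x',np.pi)); print(0,bot.ik(p,q))
w=read_camera("wrist"); print(w["mount"],w["fovy"],w["cx"],w["cy"])
```

```text
LF [ 538.4 -205.2   16. ]
LB [ 690.5 -204.1   16. ]
RF [ 538.7 -616.    16. ]
hFL [ 524.8 -346.3  115. ]
hFR [ 527.8 -474.1  115. ]
hTL [ 563.7 -347.   165. ]
hTR [ 563.8 -468.   165. ]
sL [ 612.6 -237.1   54. ]
sR [ 612.7 -318.    54. ]
knob [ 534.6 -278.8   75. ]
h1 [406.  -96.4  15. ]
h2 [ 437.4 -222.9   15. ]
1 [-0.49768936  0.24650073  1.36208465  0.          1.53300728 -0.49768936]
-1 None
0 [-4.97689356e-01  2.46500727e-01  1.36208465e+00 -4.44089210e-16
  1.53300728e+00  1.07310697e+00]
[[ 4.26538474e-04 -9.57349215e-01 -2.88933034e-01  7.25628948e+01]
 [ 9.99999800e-01  5.42964105e-04 -3.22800993e-04  6.39821303e-01]
 [ 4.65913543e-04 -2.88932839e-01  9.57349256e-01 -1.43051608e+02]
 [ 0.00000000e+00  0.00000000e+00  0.00000000e+00  1.00000000e+00]] 69.38227711128641 319.6858305740289 198.01554843911583
```

Run:
```python
from rig import bot, effector, read_camera
from h import *
q=quat(R.from_euler('z',np.pi/2)*R.from_euler('x',np.pi))
out=[]
for k,p in enumerate(([600,-290,240],[450,-210,190])):
    bot.move_to(p,q); bot.dwell(.2)
    s=bot.read_state(); w=read_camera("wrist")
    T=np.eye(4);T[:3,:3]=rot(s["tool_rot"]).as_matrix();T[:3,3]=s["ee_pos"];C=T@w["mount"]
    w["eye"]=C[:3,3]; w["attitude"]=quat(R.from_matrix(C[:3,:3])); out.append(w)
    cv2.imwrite(f"pics/w{k}.png",w["image"]); print(s["clock"],s["ee_pos"],w["eye"])
a=out[0]["image"];b=out[1]["image"]
pickle.dump(out,open("w.pkl","wb"))
```

```text
2.1333 [ 599.58615716 -290.72305974  240.1170406 ] [ 598.93272521 -218.07650724  383.16051786]
3.125 [ 450.65795148 -210.42239688  190.04774521] [ 449.89967699 -137.77055817  333.08852766]
```

View pics/w0.png

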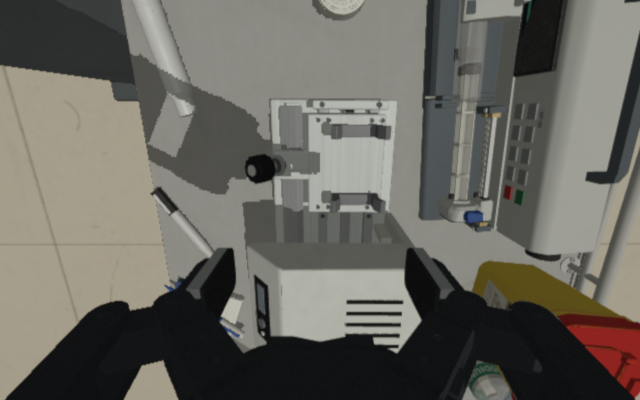

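View pics/w1.png

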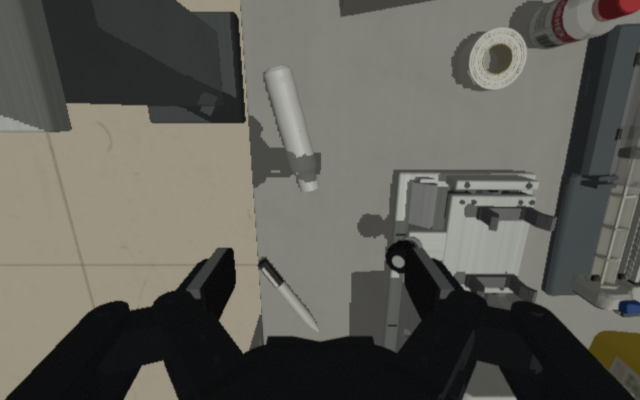

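w0 shows the carriage plate (309–385, 113–212) with the saddles at rows ~130 and ~200 and the knob at (260,168). w1 shows the handle from (277,68) to (308,188). I'll enlarge both.

Run:
```python
from h import *
a,b=[w["image"] for w in pickle.load(open("w.pkl","rb"))]
r=lambda i:cv2.resize(i,None,fx=3.4,fy=3.4,interpolation=cv2.INTER_CUBIC)
A=r(a[90:225,255:405]);B=r(b[60:195,255:335]); print(A.shape,B.shape)
cv2.imwrite("pics/crop2.png",np.hstack([A,B]))
```

```text
(459, 510, 3) (459, 272, 3)
```

View pics/crop2.png

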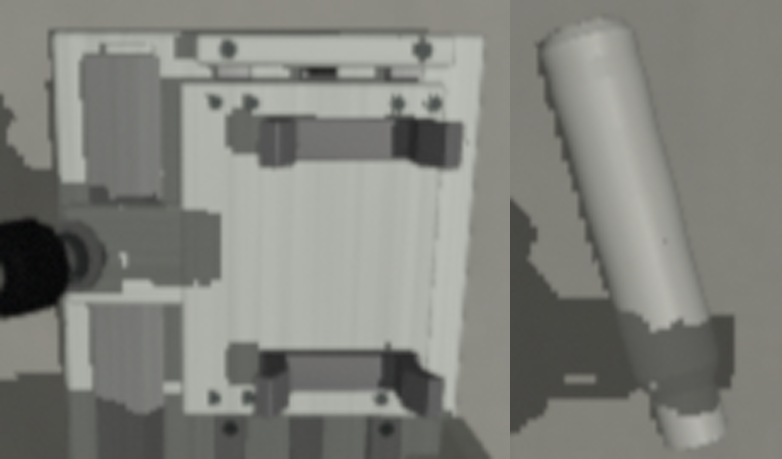

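The crop shows the saddle floors at crop x 296–392 (y 118–158) and x 288–380 (y 352–388). The plate corners are (183,84), (447,84), (185,413) and (433,413). The handle axis runs from (588,32) to (696,432).

Run:
```python
from h import *
a,b=pickle.load(open("w.pkl","rb"))
P=lambda x,y,z:pix(a,255+(x+.5)/3.4-.5,90+(y+.5)/3.4-.5,z).round(1)
Q=lambda x,y,z:pix(b,255+(x-510+.5)/3.4-.5,60+(y+.5)/3.4-.5,z).round(1)
for n,p in dict(s1f=(296,138,54),s1b=(392,138,54),s1t=(340,118,54),s1u=(340,158,54),s2f=(288,370,54),s2b=(381,370,54),s2t=(335,352,54),s2u=(335,388,54),pLF=(183,84,48),pLB=(447,84,48),pRF=(185,413,48),pRB=(433,413,48),bLF=(50,32,16),bLB=(483,38,16)).items(): print(n,P(*p))
for n,p in dict(e1=(588,25,15),e2=(696,445,15),l1=(561,130,15),r1=(658,130,15),l2=(613,300,15),r2=(705,300,15)).items(): print(n,Q(*p))
```

```text
s1f [ 623.3 -238.6   54. ]
s1b [ 654.7 -238.6   54. ]
s1t [ 637.5 -232.3   54. ]
s1u [ 637.9 -245.    54. ]
s2f [ 622.2 -317.8   54. ]
s2b [ 654.7 -317.8   54. ]
s2t [ 638.4 -311.3   54. ]
s2u [ 638.8 -324.5   54. ]
pLF [ 586.3 -221.7   48. ]
pLB [ 672.9 -221.7   48. ]
pRF [ 585.7 -335.8   48. ]
pRB [ 675.3 -335.9   48. ]
bLF [ 538.3 -204.3   16. ]
bLB [ 691.7 -206.4   16. ]
e1 [407.2 -95.2  15. ]
e2 [ 438.1 -224.7   15. ]
l1 [ 397.7 -124.7   15. ]
r1 [ 427.4 -124.7   15. ]
l2 [ 411.9 -176.4   15. ]
r2 [ 441.5 -176.4   15. ]
```

```bash
cat >> h.py <<'E'
DOWN=lambda yaw=0: quat(R.from_euler('z',90+yaw,degrees=True)*R.from_euler('x',180,degrees=True))
PULL=np.array([-.5736,0,.8192])
def LEAN(s): # tool y = s*world y, tool z = -PULL
    y=np.array([0,s,0.]); z=-PULL; return quat(R.from_matrix(np.c_[np.cross(y,z),y,z]))
E
python3 - <<'E'
from rig import bot, effector, read_camera
from h import *
bot.move_to([638,-300,200],DOWN()); bot.dwell(.2)
s=bot.read_state(); w=read_camera("wrist")
T=np.eye(4);T[:3,:3]=rot(s["tool_rot"]).as_matrix();T[:3,3]=s["ee_pos"];C=T@w["mount"]
w["eye"]=C[:3,3]; w["attitude"]=quat(R.from_matrix(C[:3,:3])); pickle.dump(w,open("w2.pkl","wb"))
a=w["image"]; cv2.imwrite("pics/w2.png",cv2.resize(a[75:255,210:430],None,fx=3.3,fy=3.3,interpolation=cv2.INTER_CUBIC))
print(s["clock"],s["ee_pos"],w["eye"])
K=np.array([533.5,-280,70])
for n,p,q in [("h",[422.4,-160,1],DOWN(15.3)),("c",[638.6,-280,60],DOWN())]+[(f"k{sg}{d}{dy}",K-17*PULL+d*PULL+[0,dy,0],LEAN(sg)) for sg in(1,-1) for dy in(0,-130) for d in(0,90)]:
    j=bot.ik(p,q); print(n,None if j is None else np.round(j,2))
E
```

```text
4.2167 [ 637.58659837 -299.82817979  200.91803781] [ 636.73636575 -227.13363399  343.93669856]
h [-0.44  0.44  1.97  0.    0.74 -0.71]
c [-0.47  0.79  1.19  0.    1.16 -0.47]
k100 None
k1900 None
k10-130 None
k190-130 None
k-100 [-0.68  0.48  1.86  0.91  0.47  0.13]
k-1900 [-0.75  0.27  1.94  0.77  0.6   0.24]
k-10-130 [-0.86  0.62  1.62  0.81  0.64  0.11]
k-190-130 [-0.93  0.44  1.69  0.73  0.76  0.16]
```

View pics/w2.png

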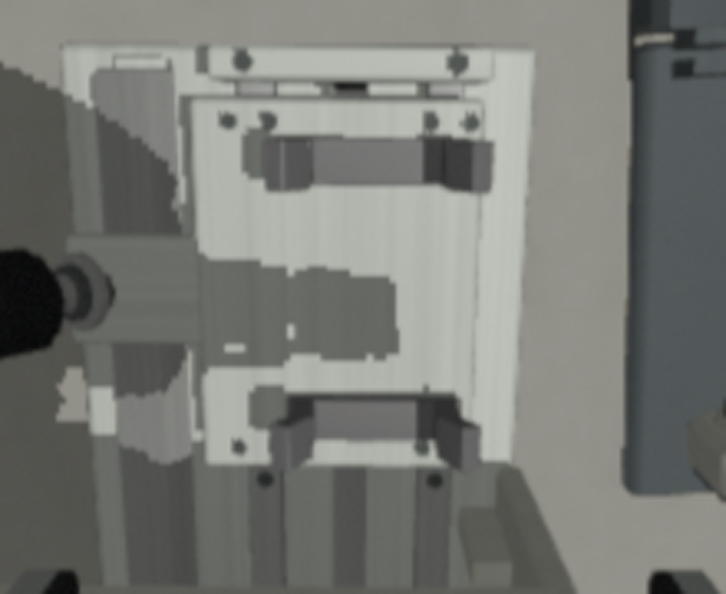

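The view shows saddle 1's cheeks spanning crop x 265–492. The floor starts at 312, and the dark strip at 424–445 is the back cheek's shadow on it, so the floor really ends near 445. Saddle 2 spans 270–480. I'll recompute the centre from this.

Run:
```python
from h import *
c=pickle.load(open("cams.pkl","rb"))["top"]; w=pickle.load(open("w2.pkl","rb")); a=pickle.load(open("w.pkl","rb"))[0]
P=lambda x,y,z:pix(w,210+(x+.5)/3.3-.5,75+(y+.5)/3.3-.5,z)
A=lambda x,y,z:pix(a,255+(x+.5)/3.4-.5,90+(y+.5)/3.4-.5,z)
for n,f,l,r in [("w2 s1 floor",P,(312,160,54),(445,160,54)),("w2 s1 tops",P,(265,165,80),(492,165,80)),("w2 s2 tops",P,(270,450,80),(480,450,80)),("w0 s1 tops",A,(260,145,80),(462,145,80)),("w0 s2 tops",A,(257,395,80),(441,395,80)),("w2 plate",P,(193,100,48),(483,100,48)),("w2 plate r",P,(207,463,48),(474,463,48))]:
    l,r=f(*l),f(*r); print(n,l[:2].round(1),r[:2].round(1),((l+r)/2)[:2].round(1),(r-l)[0].round(1))
i=c["image"]
for col in (277,278,310):print(col,[int(v) for v in i[145:185,col].mean(1)])
```

```text
w2 s1 floor [ 621.8 -238.6] [ 661.  -238.5] [ 641.4 -238.5] 39.2
w2 s1 tops [ 610.5 -238.8] [ 671.5 -238.8] [ 641.  -238.8] 61.0
w2 s2 tops [ 609.6 -319.9] [ 671.2 -319.9] [ 640.4 -319.9] 61.6
w0 s1 tops [ 610.6 -239. ] [ 671.5 -239.1] [ 641. -239.] 60.9
w0 s2 tops [ 610.4 -318.4] [ 670.2 -318.5] [ 640.3 -318.4] 59.8
w2 plate [ 586.6 -221.6] [ 672.3 -221.6] [ 629.4 -221.6] 85.7
w2 plate r [ 585.4 -335.7] [ 673.5 -335.6] [ 629.4 -335.7] 88.1
277 [138, 136, 137, 151, 124, 90, 79, 50, 54, 48, 36, 39, 41, 90, 113, 107, 107, 106, 107, 106, 106, 106, 107, 111, 96, 69, 72, 83, 65, 45, 79, 98, 96, 91, 79, 159, 201, 195, 194, 197]
278 [139, 137, 136, 150, 124, 91, 78, 51, 53, 50, 38, 43, 44, 92, 116, 110, 110, 110, 111, 111, 111, 111, 111, 115, 98, 70, 74, 85, 67, 46, 80, 99, 95, 90, 77, 157, 200, 194, 194, 197]
310 [139, 138, 135, 178, 152, 91, 82, 50, 53, 55, 44, 39, 41, 97, 120, 117, 115, 115, 115, 114, 115, 114, 115, 118, 106, 80, 85, 89, 74, 52, 76, 99, 98, 91, 78, 164, 207, 203, 203, 205]
```

Cradle is at about (640.7, -279). Now I'll grasp the handle and lift it.

Run:
```python
from rig import bot, effector, read_camera
from h import *
q=DOWN(15.3)
bot.move_to([422.4,-160,90],q)
print(bot.servo_line([422.4,-160,1],speed=80,until_force=12))
s=bot.read_state(); print(s["ee_pos"])
effector.move_gripper(20,grip_force=45)
s=bot.read_state(); print(s["grip_width"],s["grip_force"],s["ft_force"])
bot.servo_line([422.4,-160,150],speed=120)
s=bot.read_state(); print(s["clock"],s["grip_width"],s["grip_force"],s["ft_force"])
bot.move_to([640.7,-279,150],DOWN()); bot.dwell(.2)
s=bot.read_state(); print(s["clock"],s["ee_pos"],rot(s["tool_rot"]).as_matrix().round(3)[:,0])
cv2.imwrite("pics/w3.png",read_camera("wrist")["image"])
```

```text
False
[ 422.6613029  -160.11610331    1.40090345]
24.719442683806115 45.04369854927063 [-1.15120688 -0.02147082  6.52917261]
8.5833 24.64126664183268 44.207019209861755 [ 0.2750921   0.36390424 -2.0006682 ]
9.7583 [ 640.41026779 -278.69774558  150.80266178] [-0.  1. -0.]
```

View pics/w3.png

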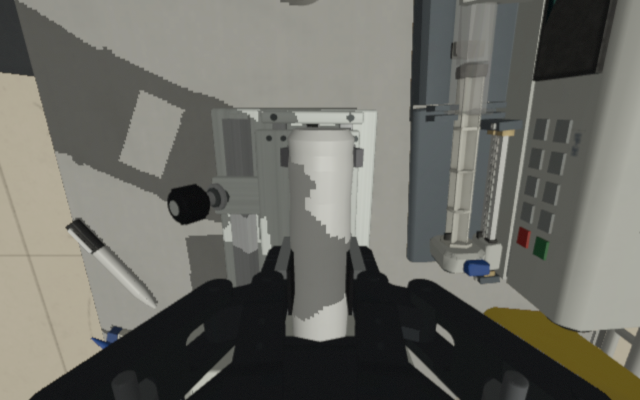

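The handle hangs straight (columns 289–353, centred on 321) above the saddles, which show either side of it near row 157. Lowering and releasing.

Run:
```python
from rig import bot, effector, read_camera
from h import *
p=lambda z:[640.9,-279,z]
bot.servo_line(p(92),speed=100)
print(bot.servo_line(p(53),speed=30,until_force=6))
s=bot.read_state(); print(s["ee_pos"],s["ft_force"],s["moment"])
effector.move_gripper(52); s=bot.read_state(); print(s["grip_width"],s["ft_force"])
bot.servo_line(p(180),speed=120)
bot.servo_line([640.9,-320,210],speed=120); bot.dwell(.1)
s=bot.read_state(); print(s["clock"],s["ft_force"])
cv2.imwrite("pics/w4.png",read_camera("wrist")["image"])
```

```text
True
[ 640.84155544 -279.01854226   55.34261871] [-2.31757655  0.23896019  6.43440705] [0.04830488 0.17446946 0.02020012]
52.10780730060481 [0.68761777 0.52419818 0.84518692]
13.9167 [-0.43545554 -0.43899437  0.8283281 ]
```

View pics/w4.png

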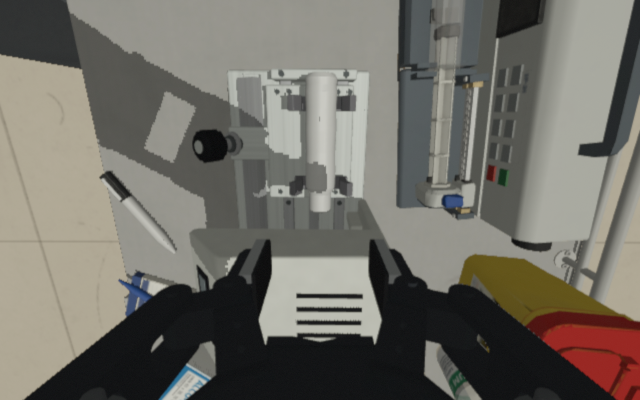

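The handle lies in both saddles (columns 306–336, rows 73–210). Next are the knob approach, grip and pull.

Run:
```python
from rig import bot, effector, read_camera
from h import *
K=np.array([533.5,-279,70]); q=LEAN(-1)
print(bot.ik([430,-279,240],q))
bot.move_to([430,-279,240],q)
effector.move_gripper(62)
bot.move_to(K+70*PULL,q)
print(bot.servo_line(K-15*PULL,speed=60,until_force=10))
s=bot.read_state(); print(s["clock"],s["ee_pos"],s["ft_force"])
effector.move_gripper(15,grip_force=60)
s=bot.read_state(); print(s["grip_width"],s["grip_force"],s["ft_force"])
```

```text
[-8.57917978e-01  1.19751647e-03  1.95184989e+00  6.10528313e-01
  8.58461492e-01  3.83417287e-01]
False
17.4833 [ 542.10949807 -279.1149736    58.03934009] [-0.43840647 -0.25856276 -0.02355097]
27.401516455266858 58.27547550201416 [-4.78863099  3.4868116   6.45885965]
```

Run:
```python
from rig import bot, effector, read_camera
from h import *
p0=np.array(bot.read_state()["ee_pos"]); p0[1]=-279
p0=np.array([533.5,-279,70])-15*PULL
for d in (4,8,12.5):
    bot.servo_line(p0+d*PULL,speed=25); s=bot.read_state(); f=s["ft_force"]; print(d,((s["ee_pos"]-p0)@PULL).round(2),f.round(1),(f@PULL).round(1),s["grip_width"])
p1=p0+12.5*PULL
for dy in (5,15,60):
    bot.servo_line(p1+[0,-dy,0],speed=40); s=bot.read_state(); print(dy,s["ee_pos"].round(1),s["ft_force"].round(1),s["clock"])
```

```text
4 3.93 [2.3 5.5 1.3] -0.3 27.238420926411237
8 8.12 [-1.1  6.2  2.4] 2.7 27.264209501249994
12.5 12.49 [0.5 5.5 1.5] 1.0 26.89178485719393
5 [ 535.  -282.    67.7] [ 2.2 12.3  2.3] 19.1167
15 [ 534.9 -294.8   68.1] [ 1.2 -6.8 -3.2] 19.5167
60 [ 534.8 -338.4   67.8] [-3.1  4.8  1.7] 20.7917
```

Run:
```python
from rig import bot, effector, read_camera
from h import *
p0=np.array([533.5,-279,70])-15*PULL; p1=p0+12.5*PULL
for dy in (120,126,130):
    bot.servo_line(p1+[0,-dy,0],speed=60 if dy==120 else 25); bot.dwell(.1); s=bot.read_state(); print(dy,s["ee_pos"].round(1),s["ft_force"].round(1),s["clock"])
for d in (8,4,0.5,-.7):
    b=p0+d*PULL+[0,-130,0]; h=bot.servo_line(b,speed=20,until_force=25); s=bot.read_state(); f=s["ft_force"]; print(d,h,((s["ee_pos"]-p0)@PULL).round(2),f.round(1),(f@PULL).round(1),s["grip_width"],s["clock"])
    if h: break
```

```text
120 [ 534.5 -399.1   67.6] [-5.4  1.   0.5] 22.0417
126 [ 534.3 -406.7   67.9] [-4.2 -9.5 -2.3] 22.5333
130 [ 534.5 -408.5   67.5] [-5.7  4.7  0.9] 22.9417
8 True 10.67 [0.8 0.9 1.8] 1.0 26.803331370846 23.15
```

Run:
```python
from rig import bot, effector, read_camera
from h import *
p0=np.array([533.5,-279,70])-15*PULL
for d in (8,6,4,2,0.3):
    bot.servo_line(p0+d*PULL+[0,-130,0],speed=12); s=bot.read_state(); f=s["ft_force"]; print(d,((s["ee_pos"]-p0)@PULL).round(2),s["ee_pos"].round(1),f.round(1),(f@PULL).round(1),s["grip_width"].round(2),s["clock"])
    if f@PULL>30: break
```

```text
Traceback (most recent call last):
AttributeError: 'float' object has no attribute 'round'
```

Run:
```python
from rig import bot, effector, read_camera
from h import *
p0=np.array([533.5,-279,70])-15*PULL
for d in (8,6,4,2,0.3):
    bot.servo_line(p0+d*PULL+[0,-130,0],speed=12); s=bot.read_state(); f=s["ft_force"]; print(d,((s["ee_pos"]-p0)@PULL).round(2),s["ee_pos"].round(1),f.round(1),(f@PULL).round(1),s["grip_width"],s["clock"])
    if f@PULL>30: break
```

```text
8 7.7 [ 537.2 -408.6   63.7] [-2.5  4.4 -4.4] -2.2 26.620696757469247 23.8
6 5.67 [ 538.4 -408.6   62. ] [-2.3  4.2 -6.3] -3.9 27.175241437292442 24.1167
4 3.63 [ 539.6 -408.6   60.4] [-0.7  4.4 -8.8] -6.8 26.92486278589167 24.4333
2 1.7 [ 540.7 -408.7   58.8] [-3.2  3.2 -7.8] -4.6 27.031833370692723 24.75
0.3 0.97 [ 541.2 -408.9   58.3] [-16.3  10.2   4. ] 12.6 26.852607125936572 25.0417
```

Run:
```python
from rig import bot, effector, read_camera
from h import *
p0=np.array([533.5,-279,70])-15*PULL
for d in (-.5,-1.2,-2):
    bot.servo_line(p0+d*PULL+[0,-130,0],speed=12); bot.dwell(.15); s=bot.read_state(); f=s["ft_force"]; print(d,((s["ee_pos"]-p0)@PULL).round(2),s["ee_pos"].round(1),f.round(1),(f@PULL).round(1),s["grip_width"],s["clock"])
    if f@PULL>25: break
# test the lock: relax, then a small sideways nudge while still gripped
bot.servo_line(p0+.3*PULL+[0,-130,0],speed=12)
for dy in (-127,-133,-130):
    bot.servo_line(p0+.3*PULL+[0,dy,0],speed=15); s=bot.read_state(); print(dy,s["ee_pos"].round(1),s["ft_force"].round(1))
```

```text
-0.5 0.83 [ 541.4 -409.1   58.2] [-27.2  12.7  12.5] 25.9 26.865376410255184 25.4417
-127 [ 541.2 -407.3   58.4] [-12.3  -0.8  -1.7]
-133 [ 541.3 -410.4   58.2] [-22.5  20.2  10.6]
-130 [ 541.2 -409.4   58.3] [-14.9   5.3   2.1]
```

Run:
```python
from rig import bot, effector, read_camera
from h import *
K=np.array([533.5,-409,70])
effector.move_gripper(60)
bot.servo_line(K+35*PULL,speed=80)
effector.move_gripper(0)
bot.dwell(.2); f0=bot.read_state()["ft_force"]
print(bot.servo_line(K+8*PULL,speed=20,until_force=15))
s=bot.read_state(); print(((s["ee_pos"]-K)@PULL),s["ee_pos"],s["ft_force"],f0)
bot.servo_line(K+110*PULL,speed=120)
bot.move_to([430,-330,260],LEAN(-1)); bot.dwell(.2)
s=bot.read_state(); print(s["clock"],s["ft_force"])
a=read_camera("wrist")["image"]; b=read_camera("side")["image"]; c=read_camera("top")["image"]
r=lambda i,k:cv2.resize(i,(400,300) if k==2 else k,interpolation=cv2.INTER_CUBIC)
cv2.imwrite("pics/fin.png",np.vstack([np.hstack([r(b[150:300,230:430],2),r(c[120:270,240:440],2)]),np.hstack([r(a,(400,250)),r(b,(400,250))])]))
```

```text
True
12.543322375240185 [ 526.26129562 -409.06791931   80.24316595] [-6.22927555  2.43382754  9.46699251] [-0.14265185  0.91894223  0.20281144]
31.7333 [-0.26467017  0.26054777  0.40198598]
```

View pics/fin.png

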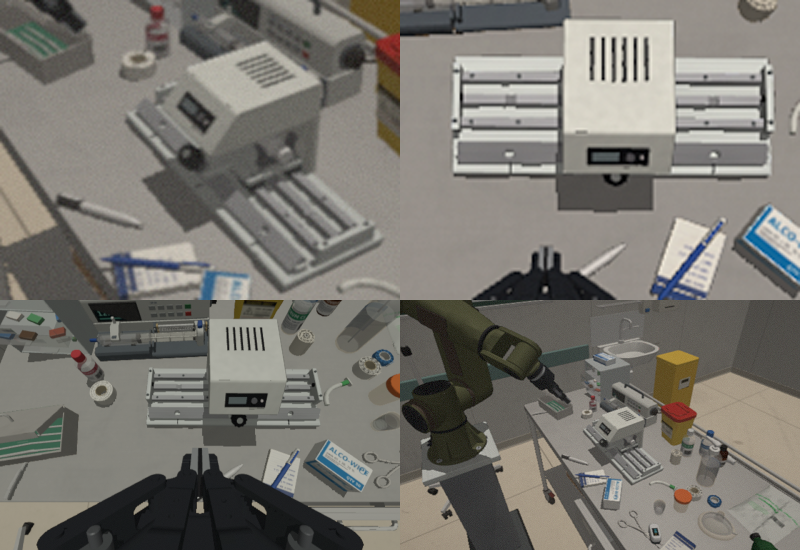

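The composite shows the carriage under the hood with the knob at its middle (≈(190,157) side crop, (615,180) top crop). The handle's end is visible in the saddle at ≈(287,155), and the other things on the worktop haven't moved. The push test puts the knob's top face at 12.5 mm against 13 mm expected when home, so it is locked.

```bash
python3 -c "
from rig import bot, effector, read_camera
print(bot.finish_job())"
```

```text
the job is handed in; nothing more can be done
None
```

The handle is in the saddles and the carriage is locked under the lamp hood with the knob home (push-tested); the job was handed in with about 32 s of the 54 s used, and no verdict came back.

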